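# Show the setter the ring and its stones

## Task

Show the stone setter the next job: press the orange button of the microscope light right down, then point at the ring that stands on the steel plate, then point at the pot whose stones have the colour of that ring's stone. To point, bring the fingertips straight down to a couple of centimetres above the middle of the thing, without contact, and stay there for two seconds; finish while still pointing at the pot. Only the button is to be pressed: do not touch, move or pick up the rings, pots or tools, nor touch the plate or the pad.

Things in the scene. Friction and masses are not known exactly. Their poses are not given: they have to be found in the camera images.
- light_button (a joint): travel of the orange push button of the microscope light, in m: 0 when up, 0.006 when fully down. It springs back; fully down takes about 5 N
- light_button_top (a point): centre of the top face of the round orange button (28 mm across), which is pressed straight down. It stands in a black housing on a white control box 90 x 80 mm, 40 mm high, 15 mm off the box's centre; a small black dial, 10 mm high, is on the same box
- light_box: the white control box itself, fixed to the bench, 90 (x) x 80 (y) x 40 mm; origin at the centre of its underside
- plate: bare steel inspection plate, fixed to the bench, 130 x 130 x 4 mm; origin at the centre of its underside. One of the three rings stands near its middle
- pad: black rubber pad, fixed to the bench, 80 x 170 x 4 mm, on which the other two rings stand; origin at the centre of its underside
- ring_red: brass finger ring with a red stone, standing upright on a round pale wooden stand 48 mm across (loose on the plate or pad, 48 mm tall in all); origin at the centre of the stand's underside, z up
- stone_red (a point): top of that ring's red domed stone (20 mm across), 48 mm above the underside of its stand
- ring_green: brass finger ring with a green stone, standing upright on a round pale wooden stand 48 mm across (loose on the plate or pad, 48 mm tall in all); origin at the centre of the stand's underside, z up
- stone_green (a point): top of that ring's green domed stone (20 mm across), 48 mm above the underside of its stand
- ring_blue: brass finger ring with a blue stone, standing upright on a round pale wooden stand 48 mm across (loose on the plate or pad, 48 mm tall in all); origin at the centre of the stand's underside, z up
- stone_blue (a point): top of that ring's blue domed stone (20 mm across), 48 mm above the underside of its stand
- pot_red: low white pot, 50 mm across, heaped with small red stones, loose on the bench; origin at the centre of its underside, z up
- stones_red (a point): middle of the top of the heap of red stones in that pot, 26.5 mm above the bench
- pot_green: low white pot, 50 mm across, heaped with small green stones, loose on the bench; origin at the centre of its underside, z up
- stones_green (a point): middle of the top of the heap of green stones in that pot, 26.5 mm above the bench
- pot_blue: low white pot, 50 mm across, heaped with small blue stones, loose on the bench; origin at the centre of its underside, z up
- stones_blue (a point): middle of the top of the heap of blue stones in that pot, 26.5 mm above the bench
- wax: amber block of wax, 40 x 32 x 26 mm, loose; origin at the centre of its underside; leave alone
- screwdriver: screwdriver lying on the bench, loose; leave alone
- jar: amber jar with a black cap, 48 mm across, 60 mm tall, loose; origin at the centre of its underside; leave alone
- file: hand file with a wooden handle, 12 mm thick, 230 mm long, lying; origin under its middle; leave alone
Mind the look-alikes: they are no part of the job. Leave any purple look-alike of the ring_red alone. Of the things that look like the pot_blue, take the one that is nearest to the robot's base at the start.

How it is judged:
By the outcome, as a careful person would: the job done as asked, in the order asked, and still so for the second after the job is handed in, with the robot touching nothing.
It also fails if it takes over 58 s, if anything falls off the work surface, if the arm or the gripper's body presses on something with over 40 N, if the wrist force passes 120 N, or if a joint passes its speed limit or range.

## Robot

A 6-joint arm with a two-finger parallel gripper is mounted at the origin on the work surface. World frame = base frame: x ahead of the robot, y to its left, z up, the work surface at z = 0. Lengths are in mm, angles in degrees, forces in N, time in s.
With the tool pointing down it reaches from about 350 to 850 mm from the base axis. Payload 8.1 kg.
Tool frame: the origin (TCP) lies midway between the tips of the shut fingers; the grasp point (between the pads) lies 19 mm behind it; z points along the fingers, y is the direction in which the jaws open and shut (so a half turn about z gives the same grasp; the last joint's range is limited). The gripper opens to 85 mm and grips with 20 to 120 N. Pads are 22 mm wide; open, the fingers measure 114 mm over their backs; the gripper's body (76 mm by 85 mm) begins 54 mm behind the grasp point. The pads swing forward as they close: fully open they stand 13 mm farther back than shut.
Start: joints at [67.185, 7.471, 85.268, -0, 87.261, -4.893], TCP at [184.613, 570.897, 231.292] pointing down, gripper open.
Joint ranges: [-169.43, 169.43], [-51.17, 129.36], [1.28, 143.12], [-76.62, 256.62], [0, 156.53], [-152.29, 152.29]. Speed limits (degrees/s): [136.94, 136.94, 159.86, 180, 180, 180].

## Interface

Orientations are given as [roll, pitch, yaw] about the fixed x, y, z axes, in that order (R = Rz(yaw) Ry(pitch) Rx(roll)).
In Python, from bench import r gives the robot as it stands.
- The arm moves only by the shell command python3 -m jog 'ROWS' [FORCE]. ROWS is JSON, a list of rows, each a list of 5 numbers: the shift along the tool's x, y, z in m, then the turn about the tool's z in rad, then the opening, from 0 (shut) to 1 (fully open). A call has 1 to 20 rows; each row is the pose to reach, as a shift and turn from the pose measured when the call began, along the tool's axes at that moment; what a row does not reach only later rows make up. A row lasts 1/10 s, in which the tool goes at most 50 mm and 8.59 degrees, less where a joint would pass 70% of its speed; a pose out of reach is approached as far as the arm can. A call with a gripper value outside its range is refused whole. The fingers move at their own pace and stop on an object; FORCE is the grip in N (left out, the last holds). Time passes only in rows, so rows that repeat a pose let the fingers close. It gives the time, the measured TCP pose, the force and the opening at its end, in the units of the state.
- r.sense(): the state, without advancing time (a new reading comes with each control period).
- r.snapshot(name): name is "side" or "top"; returns a dict with "pixels" (480x640x3 uint8, red, green, blue), "K" (3x3 intrinsics, pixels), "R" (3x3) and "t" (3): a world point X has camera coordinates R X + t. Camera axes: x right, y down, z forward; pixel columns grow to the right and rows downward; lengths in mm; the calibration is good to about 2 mm. A picture is of the moment at which its call begins. There is no depth.
- r.hand_in(): hands the job in, once; it reports no verdict.
The state is a dict: "time": time; "joint_pos": joint angles; "qd": joint speeds; "joint_efforts": joint torques, N m; "tool_pos": TCP position; "tcp_rot": TCP orientation; "ft_force": force on the tool from outside, world axes, zero at the start; "wrist_torque": the same for the moment, N m; "finger_gap": finger opening in mm.
Only numpy, scipy, OpenCV 4.12 (cv2) and the standard library are available. Lean on these libraries where they do the work, as an engineer would, in place of code of your own. Each camera call takes 0.05 s, during which the arm holds its last target.

## Working session

There is one attempt and no reset: what is moved stays moved. The work goes in short steps, Python scripts to look and compute and a shell command to move; the robot and the scene stay as the last step left them, time stands still between calls to the robot, and variables do not carry over. Pictures are saved under pics/ and viewed, and the job is handed in when it is done.

```bash
mkdir -p pics; ls; python3 - <<'E'
from bench import r
import cv2,pickle
s=r.sense(); print(s)
for n in("side","top"):
    d=r.snapshot(n); pickle.dump(d,open(f"pics/{n}.pkl","wb")); cv2.imwrite(f"pics/{n}0.png",d["pixels"][:,:,::-1]); print(n,d["K"],d["R"],d["t"])
E
```

```text
pics
{'time': 0.0, 'joint_pos': array([ 6.71847117e+01,  7.51370673e+00,  8.53294818e+01, -6.95155092e-04,
        8.72612587e+01, -4.89452097e+00]), 'qd': array([-0.02832642,  0.0138427 , -0.00359082,  0.05502601,  0.07095175,
        0.1066677 ]), 'joint_efforts': array([ 1.77369082e-03, -5.69396961e+01, -5.00562000e+01,  2.21287346e-04,
        1.48955325e-02,  5.90792456e-05]), 'tool_pos': array([184.4056099 , 570.38465929, 230.25709688]), 'tcp_rot': array([-1.79895874e+02, -8.21983391e-03,  1.62079259e+02]), 'ft_force': array([-0.41137047, -0.12633465,  0.27279431]), 'wrist_torque': array([ 0.01834204, -0.01566956, -0.00563439]), 'finger_gap': 85.35731983480562}
side [[483.27867405   0.         317.58132847]
 [  0.         483.27867405 241.46693799]
 [  0.           0.           1.        ]] [[ 0.9992312  -0.0346231   0.01839175]
 [-0.01114816 -0.70068645 -0.71338224]
 [ 0.03758636  0.71262876 -0.70053374]] [-561.36150685   71.19096968  973.26637022]
top [[496.71843176   0.         319.17729158]
 [  0.         496.71843176 240.7328951 ]
 [  0.           0.           1.        ]] [[-0.00804564 -0.99994584  0.00660239]
 [-0.99508715  0.00735466 -0.09872926]
 [ 0.09867535 -0.00736429 -0.99509243]] [  59.57731624  589.38856547 1089.82282669]
```

View pics/side0.png

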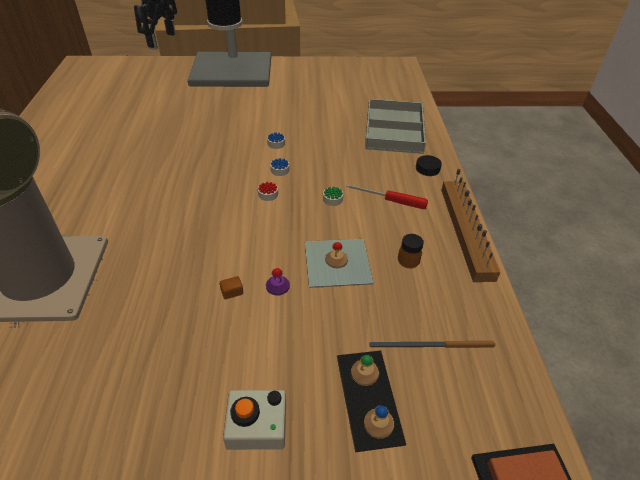

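View pics/top0.png

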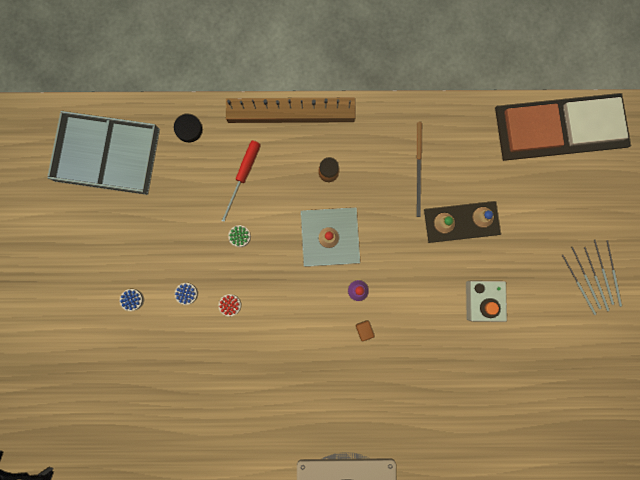

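The side view shows the red ring on the plate at about (337,258), the purple look-alike at (278,282), and the red pot at (268,189). The button is at (244,408). In the top view, the same things are at about (329,237), (358,290), (229,305) and (490,308). I'll enlarge these to get closer readings.

```bash
python3 - <<'E'
import cv2,pickle,numpy as np
def crops(n,cs):
    im=pickle.load(open(f"pics/{n}.pkl","rb"))["pixels"][:,:,::-1]
    out=[cv2.resize(im[v-25:v+25,u-32:u+32],None,fx=6,fy=6,interpolation=cv2.INTER_NEAREST) for u,v in cs]
    return np.hstack(out)
a=crops("side",[(244,410),(337,258)]);b=crops("top",[(490,306),(329,237)])
cv2.imwrite("pics/c1.png",np.vstack([a,b]))
a=crops("side",[(268,189)]);b=crops("top",[(229,305)])
cv2.imwrite("pics/c2.png",np.hstack([a,b]))
# colour centroids
for n,cs in(("side",[("btn",244,410,14,0),("stone",337,246,8,1),("pot",268,189,14,1)]),("top",[("btn",490,308,14,0),("stone",329,237,10,1),("pot",229,305,14,1)])):
    hsv=cv2.cvtColor(pickle.load(open(f"pics/{n}.pkl","rb"))["pixels"],cv2.COLOR_RGB2HSV)
    for k,u,v,w,c in cs:
        h=hsv[v-w:v+w+1,u-w:u+w+1].astype(int)
        m=(h[...,1]>190)&(h[...,2]>90)&((h[...,0]<20) if c==0 else ((h[...,0]<6)|(h[...,0]>170)))
        y,x=np.nonzero(m); print(n,k,len(x),x.mean()+u-w,y.mean()+v-w,x.min()+u-w,x.max()+u-w,y.min()+v-w,y.max()+v-w)
E
```

```text
side btn 287 244.0034843205575 407.77351916376307 235 253 398 417
side stone 49 336.9795918367347 245.87755102040816 333 341 243 249
side pot 136 267.2279411764706 187.1985294117647 259 276 182 193
top btn 51 493.6666666666667 307.96078431372547 488 498 302 313
top stone 14 326.85714285714283 234.85714285714286 325 329 232 238
top pot 115 228.59130434782608 304.7304347826087 220 238 296 314
```

View pics/c1.png

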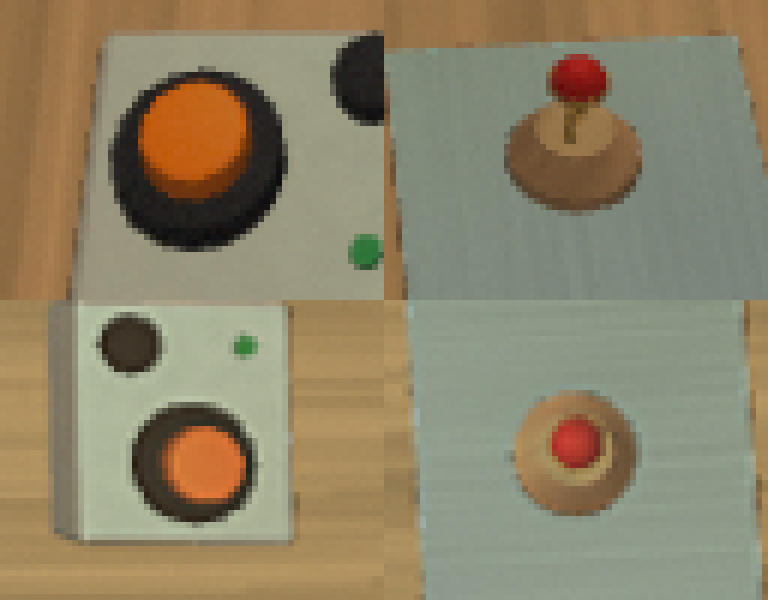

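View pics/c2.png

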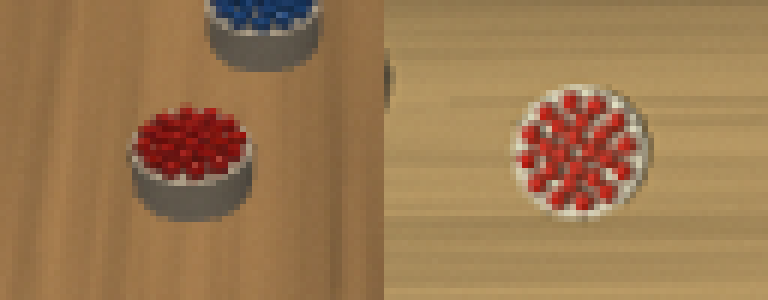

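Readings: side view, button top (243.7,406.2), stone (337.1,245.5), red heap (267.2,187.3). Top view, button (492,307.9), stone (328.5,235.2), red pot (229.2,305). Now I'll triangulate them, plus the obstacles.

```bash
cat > h.py <<'E'
import pickle,numpy as np,cv2
D={n:pickle.load(open(f"pics/{n}.pkl","rb")) for n in("side","top")}
def P(n): d=D[n]; return d["K"]@np.hstack([d["R"],np.array(d["t"]).reshape(3,1)])
def tri(s,t):
    X=cv2.triangulatePoints(P("side"),P("top"),np.array(s,float).reshape(2,1),np.array(t,float).reshape(2,1)); return (X[:3]/X[3]).ravel()
def plane(n,uv,z):
    M=P(n); A=np.column_stack([M[:,0],M[:,1],-np.array([*uv,1.])]); return np.linalg.solve(A,-(M[:,2]*z+M[:,3]))[:2]
def proj(n,X): q=P(n)@np.array([*X,1.]); return q[:2]/q[2]
E
python3 - <<'E'
from h import *
for k,s,t,z in(("btn",(243.7,406.2),(492,307.9),60),("stone",(337.1,245.5),(328.5,235.2),46),("pot",(267.2,187.3),(229.2,305),26)):
    print(k,tri(s,t).round(1),plane("side",s,z).round(1),plane("top",t,z).round(1))
print("box corners top z40",plane("top",(458+79/6-.5,281+5/6),40),plane("top",(458+290/6-.5,281+541/6-50-.5),40))
print("blue pots",plane("top",(186,293.5),25),plane("top",(131.5,300),25))
E
```

```text
btn [ 438.6 -317.6   60.3] [ 439.3 -317.5] [ 437.8 -317.8]
stone [601.3  34.3  45. ] [602.   33.4] [600.3  34.4]
pot [448.5 257.3  21.9] [449.9 252.2] [447.8 256.5]
box corners top z40 [ 494.71870758 -279.90605596] [ 408.95698724 -354.18687532]
blue pots [474.02448642 353.31805573] [460.59879486 474.28803901]
```

```bash
cat >> h.py <<'E'
from scipy.spatial.transform import Rotation as Ro
def shift(*pts):
    from bench import r
    s=r.sense(); R=Ro.from_euler("xyz",s["tcp_rot"],degrees=True).as_matrix()
    print("t",s["time"],"tcp",s["tool_pos"].round(1),s["tcp_rot"].round(2),"F",s["ft_force"].round(2),"gap",round(s["finger_gap"],1))
    for p in pts: print(p,"->",((R.T@(np.array(p)-s["tool_pos"]))/1000).round(4))
E
python3 - <<'E'
from h import *
print("microscope",plane("side",(190,82),0),plane("side",(271,82),0))
shift((480,180,200),(480,-100,180),(438.5,-317.6,130))
E
```

```text
microscope [173.40146146 843.22540217] [437.55522364 843.93703373]
t 0.1 tcp [184.4 570.4 230.4] [-1.7991e+02 -1.0000e-02  1.6208e+02] F [-0.83 -0.37 -0.18] gap 85.5
(480, 180, 200) -> [-0.4014 -0.2805  0.0308]
(480, -100, 180) -> [-0.4876 -0.5469  0.0512]
(438.5, -317.6, 130) -> [-0.515  -0.7666  0.1015]
```

```bash
python3 -m jog '[[-0.03,-0.02,0,0,0],[-0.06,-0.04,0.005,0,0],[-0.1,-0.07,0.01,0,0],[-0.14,-0.1,0.015,0,0],[-0.18,-0.125,0.02,0,0],[-0.22,-0.155,0.02,0,0],[-0.26,-0.18,0.025,0,0],[-0.3,-0.21,0.03,0,0],[-0.34,-0.24,0.03,0,0],[-0.38,-0.27,0.03,0,0],[-0.40,-0.30,0.03,0,0],[-0.42,-0.34,0.035,0,0],[-0.435,-0.38,0.035,0,0],[-0.45,-0.42,0.04,0,0],[-0.465,-0.46,0.04,0,0],[-0.475,-0.50,0.045,0,0],[-0.485,-0.535,0.05,0,0],[-0.487,-0.545,0.05,0,0],[-0.487,-0.545,0.05,0,0],[-0.487,-0.545,0.05,0,0]]' 
python3 -c "
from h import *
shift((438.5,-317.6,130),(438.5,-317.6,75))"
```

```text
time: 2.1
tool_pos: [480.0, -97.3, 181.1]
tcp_rot: [-179.9, -0.0, 162.1]
ft_force: [-0.1, 0.2, 0.2]
finger_gap: 0.0
t 2.1 tcp [480.  -97.3 181.1] [-1.7994e+02 -3.0000e-02  1.6206e+02] F [-0.11  0.2   0.15] gap 0.0
(438.5, -317.6, 130) -> [-0.0284 -0.2223  0.0513]
(438.5, -317.6, 75) -> [-0.0284 -0.2223  0.1063]
```

```bash
python3 -m jog '[[-0.003,-0.025,0,0,0],[-0.008,-0.06,0,0,0],[-0.013,-0.1,0,0,0],[-0.018,-0.14,0.01,0,0],[-0.023,-0.18,0.02,0,0],[-0.027,-0.21,0.04,0,0],[-0.0284,-0.2223,0.06,0,0],[-0.0284,-0.2223,0.08,0,0],[-0.0284,-0.2223,0.09,0,0],[-0.0284,-0.2223,0.098,0,0],[-0.0284,-0.2223,0.098,0,0],[-0.0284,-0.2223,0.098,0,0]]' 
python3 - <<'E'
from h import *
from bench import r
o=[]
for n,(u,v) in(("side",(244,395)),("top",(490,306))):
    im=r.snapshot(n)["pixels"][:,:,::-1]; c=im[v-50:v+50,u-64:u+64]
    o.append(cv2.resize(c,None,fx=3,fy=3,interpolation=cv2.INTER_NEAREST)); s=r.sense(); print(n,proj(n,s["tool_pos"])-[u-64,v-50])
cv2.imwrite("pics/b1.png",np.hstack(o))
shift((438.5,-317.6,62),(438.5,-317.6,52))
E
```

```text
time: 3.3
tool_pos: [439.3, -317.3, 84.2]
tcp_rot: [-179.9, 0.0, 162.1]
ft_force: [-0.1, -0.2, 0.7]
finger_gap: 0.3
side [62.27826233 53.30723904]
top [70.07479141 51.5785081 ]
t 3.4 tcp [ 439.4 -317.8   84.6] [-1.7989e+02  7.0000e-02  1.6210e+02] F [-0.79  0.53 -0.11] gap -0.1
(438.5, -317.6, 62) -> [ 0.0009 -0.      0.0226]
(438.5, -317.6, 52) -> [0.0009 0.     0.0326]
```

View pics/b1.png

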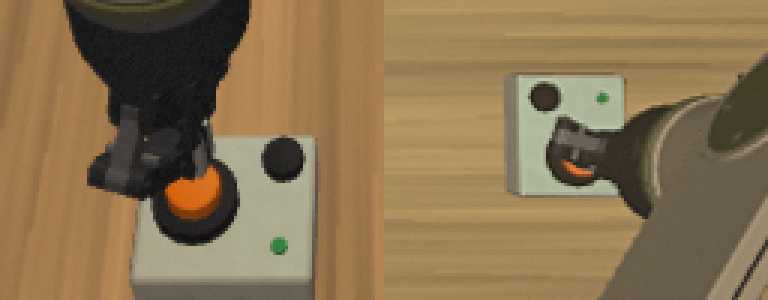

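The shut tips are over the button, clear of the dial. Next I press slowly and watch the force.

```bash
python3 -m jog '[[0.001,0,0.006,0,0],[0.001,0,0.012,0,0],[0.001,0,0.018,0,0],[0.001,0,0.021,0,0],[0.001,0,0.023,0,0],[0.001,0,0.025,0,0],[0.001,0,0.026,0,0],[0.001,0,0.026,0,0]]' 
python3 -c "
from h import *
shift((438.5,-317.6,54),(438.5,-317.6,53))"
```

```text
time: 4.2
tool_pos: [438.4, -317.5, 58.7]
tcp_rot: [-179.9, 0.1, 162.1]
ft_force: [-1.7, 1.8, 3.1]
finger_gap: -0.2
t 4.2 tcp [ 438.4 -317.5   58.7] [-1.799e+02  6.000e-02  1.621e+02] F [-1.66  1.79  3.09] gap -0.2
(438.5, -317.6, 54) -> [-0.0001 -0.      0.0047]
(438.5, -317.6, 53) -> [-0.0001 -0.      0.0057]
```

```bash
python3 -m jog '[[0,0,0.001,0,0],[0,0,0.002,0,0],[0,0,0.003,0,0],[0,0,0.004,0,0],[0,0,0.004,0,0]]' 
python3 -c "
from h import *
shift((438.5,-317.6,53))"
```

```text
time: 4.7
tool_pos: [438.6, -317.7, 55.9]
tcp_rot: [-179.9, 0.1, 162.1]
ft_force: [-6.8, 5.3, 14.7]
finger_gap: 0.0
t 4.7 tcp [ 438.6 -317.7   55.9] [-1.7988e+02  8.0000e-02  1.6211e+02] F [-6.8   5.27 14.71] gap 0.0
(438.5, -317.6, 53) -> [0.0001 0.0001 0.0029]
```

```bash
python3 -m jog '[[0,0,0.0015,0,0],[0,0,0.0015,0,0],[0,0,0.0015,0,0]]' 
python3 - <<'E'
from h import *
from bench import r
o=[]
for n,(u,v) in(("side",(244,410)),("top",(490,306))):
    im=r.snapshot(n)["pixels"][:,:,::-1]; c=im[v-32:v+32,u-32:u+32]
    o.append(cv2.resize(c,None,fx=6,fy=6,interpolation=cv2.INTER_NEAREST))
cv2.imwrite("pics/b2.png",np.hstack(o))
shift((438.5,-317.6,53))
E
```

```text
time: 5.0
tool_pos: [438.6, -317.7, 55.8]
tcp_rot: [-179.9, 0.1, 162.1]
ft_force: [-7.8, 6.0, 16.4]
finger_gap: 0.3
t 5.1 tcp [ 438.6 -317.8   55.8] [-1.7988e+02  7.0000e-02  1.6211e+02] F [-7.8   5.05 17.69] gap 0.1
(438.5, -317.6, 53) -> [0.0002 0.0001 0.0028]
```

View pics/b2.png

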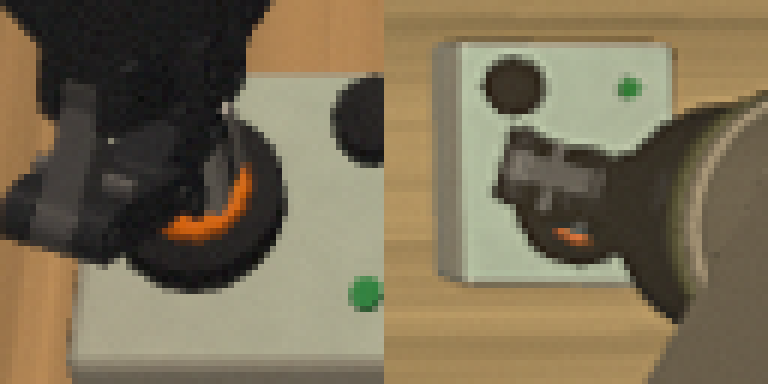

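The button has bottomed: z stalled at 55.8 mm with about 17 N, and the orange face in the side view sits roughly flush with its housing. I'll give a short firm hold, then go straight up.

```bash
python3 -m jog '[[0,0,0.002,0,0],[0,0,0.002,0,0],[0,0,0.002,0,0],[0,0,-0.001,0,0],[0,0,-0.01,0,0],[0,0,-0.03,0,0],[0,0,-0.06,0,0],[0,0,-0.09,0,0],[0,0,-0.11,0,0],[0,0,-0.12,0,0],[0,0,-0.12,0,0]]' 
python3 - <<'E'
from h import *
from bench import r
im=r.snapshot("top")["pixels"][:,:,::-1]; cv2.imwrite("pics/t3.png",im)
shift((601.3,34.3,170),(601.3,34.3,72))
E
```

```text
time: 6.2
tool_pos: [439.4, -318.2, 177.4]
tcp_rot: [-179.8, 0.2, 162.1]
ft_force: [0.4, -0.2, -0.2]
finger_gap: 0.3
t 6.25 tcp [ 438.8 -317.6  175.8] [-1.7986e+02  1.1000e-01  1.6211e+02] F [-0.28  0.49 -0.23] gap -0.1
(601.3, 34.3, 170) -> [-0.0466  0.3849  0.005 ]
(601.3, 34.3, 72) -> [-0.0464  0.3851  0.103 ]
```

View pics/t3.png

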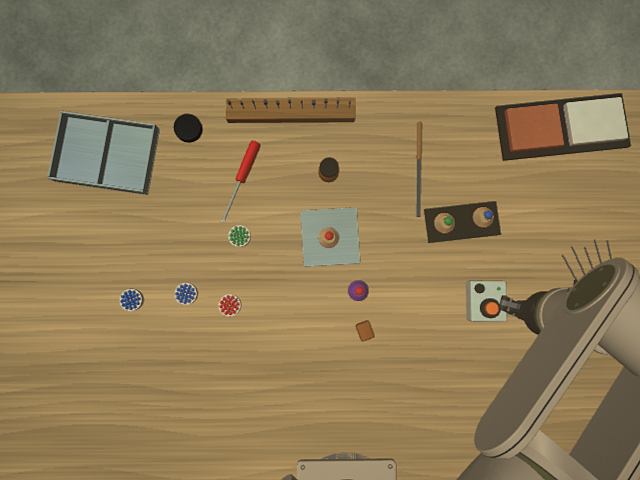

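The scene is unchanged and the ring on the plate is still at about (329,237). I move over it next.

```bash
python3 -m jog '[[-0.002,0.02,0,0,0],[-0.006,0.05,0,0,0],[-0.011,0.09,0,0,0],[-0.016,0.13,0,0,0],[-0.021,0.17,0,0,0],[-0.026,0.21,0,0,0],[-0.03,0.25,0,0,0],[-0.035,0.29,0,0,0],[-0.04,0.33,0,0,0],[-0.044,0.365,0,0,0],[-0.046,0.38,0,0,0],[-0.0465,0.385,0,0,0],[-0.0465,0.385,0.01,0,0],[-0.0465,0.385,0.025,0,0],[-0.0465,0.385,0.04,0,0],[-0.0465,0.385,0.05,0,0],[-0.0465,0.385,0.055,0,0],[-0.0465,0.385,0.055,0,0]]' 
python3 -c "
from h import *
shift((601.3,34.3,72))"
```

```text
time: 8.05
tool_pos: [600.5, 33.9, 118.6]
tcp_rot: [-179.8, -0.0, 162.1]
ft_force: [-0.2, -0.5, 0.6]
finger_gap: 0.1
t 8.05 tcp [600.5  33.9 118.6] [-1.7983e+02 -1.0000e-02  1.6208e+02] F [-0.2  -0.52  0.57] gap 0.1
(601.3, 34.3, 72) -> [-0.0007  0.0008  0.0466]
```

```bash
python3 -m jog '[[-0.0007,0.0008,0.008,0,0],[-0.0007,0.0008,0.018,0,0],[-0.0007,0.0008,0.028,0,0],[-0.0007,0.0008,0.038,0,0],[-0.0007,0.0008,0.044,0,0],[-0.0007,0.0008,0.0466,0,0],[-0.0007,0.0008,0.0466,0,0],[-0.0007,0.0008,0.0466,0,0]]' 
python3 - <<'E'
from h import *
from bench import r
o=[]
for n,(u,v) in(("side",(337,245)),("top",(328,235))):
    im=r.snapshot(n)["pixels"][:,:,::-1]; c=im[v-40:v+40,u-40:u+40]
    o.append(cv2.resize(c,None,fx=5,fy=5,interpolation=cv2.INTER_NEAREST)); print(n,5*(proj(n,r.sense()["tool_pos"])-[u-40,v-40]))
cv2.imwrite("pics/r1.png",np.hstack(o))
shift((601.3,34.3,72))
E
```

```text
time: 8.85
tool_pos: [601.6, 34.3, 72.4]
tcp_rot: [-179.8, 0.0, 162.1]
ft_force: [-0.2, 0.2, 0.6]
finger_gap: -0.3
side [202.78468196 154.02006184]
top [204.00435589 190.86883904]
t 8.95 tcp [601.8  34.4  72.7] [-1.7985e+02  5.0000e-02  1.6208e+02] F [0.3  0.49 0.55] gap 0.4
(601.3, 34.3, 72) -> [ 0.0005 -0.0002  0.0007]
```

View pics/r1.png

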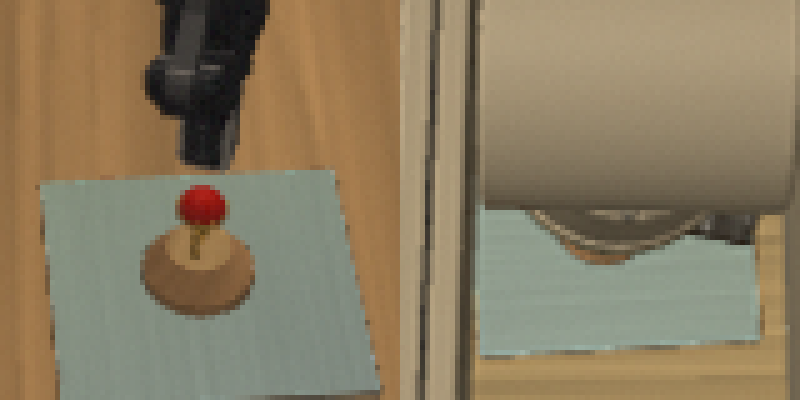

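The shut tips stand over the red stone at about (208,165) in the crop, with the stone at (203,205) and a clear gap of about 20 mm. I hold here for over two seconds.

```bash
python3 -m jog '[[0,0,0,0,0],[0,0,0,0,0],[0,0,0,0,0],[0,0,0,0,0],[0,0,0,0,0],[0,0,0,0,0],[0,0,0,0,0],[0,0,0,0,0],[0,0,0,0,0],[0,0,0,0,0],[0,0,0,0,0],[0,0,0,0,0],[0,0,0,0,0],[0,0,0,0,0],[0,0,0,0,0],[0,0,0,0,0],[0,0,0,0,0],[0,0,0,0,0],[0,0,0,0,0],[0,0,0,0,0]]' 
python3 -m jog '[[0,0,0,0,0],[0,0,0,0,0],[0,0,0,0,0],[0,0,0,0,0],[0,0,0,0,0],[0,0,0,0,0],[0,0,-0.01,0,0],[0,0,-0.03,0,0],[0,0,-0.05,0,0],[0,0,-0.07,0,0],[0,0,-0.08,0,0],[0,0,-0.08,0,0]]'
python3 -c "
from h import *
shift((448.5,256.8,130),(448.5,256.8,47))"
```

```text
time: 10.95
tool_pos: [601.8, 34.3, 72.7]
tcp_rot: [-179.8, 0.1, 162.1]
ft_force: [-0.0, -0.4, -0.1]
finger_gap: -0.0
time: 12.15
tool_pos: [603.2, 34.5, 155.3]
tcp_rot: [-179.9, 0.3, 162.1]
ft_force: [0.8, 0.6, -1.2]
finger_gap: -0.2
t 12.15 tcp [603.2  34.5 155.3] [-179.91    0.28  162.08] F [ 0.8   0.61 -1.2 ] gap -0.2
(448.5, 256.8, 130) -> [0.2157 0.1639 0.0239]
(448.5, 256.8, 47) -> [0.2162 0.1641 0.1069]
```

```bash
python3 -m jog '[[0.01,0.008,0,0,0],[0.03,0.023,0,0,0],[0.06,0.046,0,0,0],[0.09,0.068,0,0,0],[0.12,0.091,0,0,0],[0.15,0.114,0,0,0],[0.18,0.137,0.005,0,0],[0.2,0.152,0.01,0,0],[0.212,0.161,0.02,0,0],[0.216,0.164,0.024,0,0],[0.216,0.164,0.03,0,0],[0.216,0.164,0.04,0,0],[0.216,0.164,0.05,0,0],[0.216,0.164,0.055,0,0],[0.216,0.164,0.055,0,0],[0.216,0.164,0.055,0,0]]' 
python3 -c "
from h import *
shift((448.5,256.8,47))"
```

```text
time: 13.75
tool_pos: [448.6, 256.6, 98.9]
tcp_rot: [-179.9, 0.3, 162.0]
ft_force: [-0.2, 0.6, 0.7]
finger_gap: 0.1
t 13.75 tcp [448.6 256.6  98.9] [-179.9     0.27  162.04] F [-0.18  0.57  0.66] gap 0.1
(448.5, 256.8, 47) -> [0.0004 0.0003 0.0519]
```

```bash
python3 -m jog '[[0,0,0.008,0,0],[0,0,0.018,0,0],[0,0,0.028,0,0],[0,0,0.038,0,0],[0,0,0.046,0,0],[0,0,0.05,0,0],[0.0003,0.0003,0.052,0,0],[0.0003,0.0003,0.052,0,0],[0.0003,0.0003,0.052,0,0]]' 
python3 - <<'E'
from h import *
from bench import r
o=[]
for n,(u,v) in(("side",(267,180)),("top",(229,305))):
    im=r.snapshot(n)["pixels"][:,:,::-1]; c=im[v-40:v+40,u-40:u+40]; cv2.imwrite(f"pics/{n}9.png",im)
    o.append(cv2.resize(c,None,fx=5,fy=5,interpolation=cv2.INTER_NEAREST)); print(n,5*(proj(n,r.sense()["tool_pos"])-[u-40,v-40]))
cv2.imwrite("pics/p1.png",np.hstack(o))
shift((448.5,256.8,47))
E
```

```text
time: 14.65
tool_pos: [449.0, 257.0, 47.3]
tcp_rot: [-179.9, 0.3, 162.0]
ft_force: [0.3, -0.9, -0.4]
finger_gap: 0.0
side [197.08455603 194.27579991]
top [191.58285619 198.54943953]
t 14.75 tcp [449.  257.   47.4] [-179.94    0.31  162.05] F [0.94 0.52 0.05] gap -0.0
(448.5, 256.8, 47) -> [ 0.0005 -0.0003  0.0004]
```

View pics/p1.png

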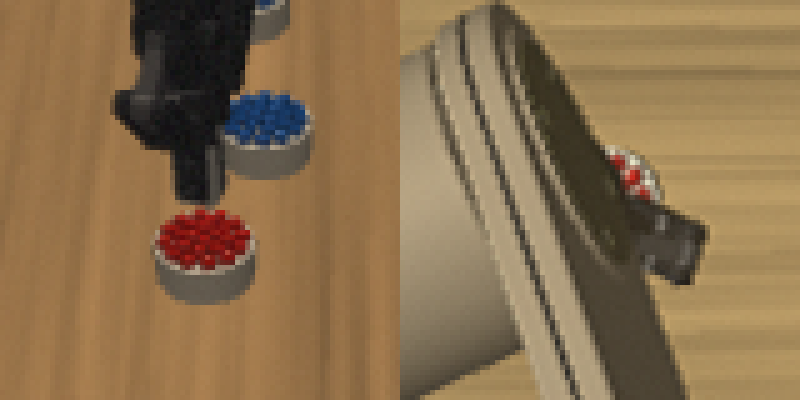

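View pics/side9.png

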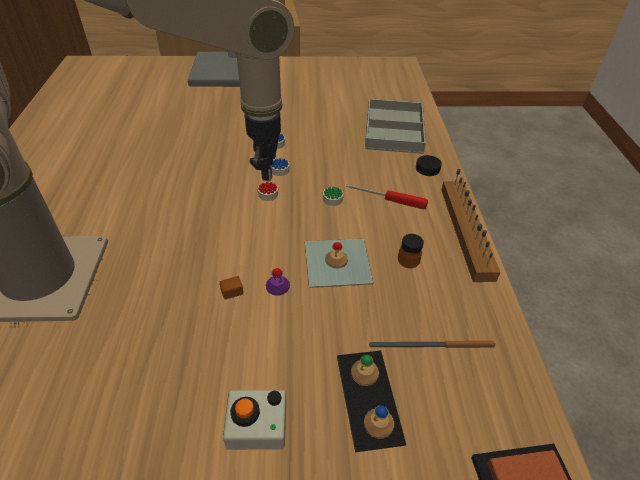

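The tips are over the red heap, with finger bottoms at (200,203) and heap centre at (203,238) in the crop, and a visible gap. The full side view shows everything else in place. I hold here, then hand in.

```bash
python3 -m jog '[[0,0,0,0,0],[0,0,0,0,0],[0,0,0,0,0],[0,0,0,0,0],[0,0,0,0,0],[0,0,0,0,0],[0,0,0,0,0],[0,0,0,0,0],[0,0,0,0,0],[0,0,0,0,0],[0,0,0,0,0],[0,0,0,0,0],[0,0,0,0,0],[0,0,0,0,0],[0,0,0,0,0],[0,0,0,0,0],[0,0,0,0,0],[0,0,0,0,0],[0,0,0,0,0],[0,0,0,0,0]]' 
python3 -m jog '[[0,0,0,0,0],[0,0,0,0,0],[0,0,0,0,0],[0,0,0,0,0],[0,0,0,0,0],[0,0,0,0,0]]'
python3 -c "
from h import *
shift((448.5,256.8,47))
from bench import r
print(r.hand_in())"
```

```text
time: 16.75
tool_pos: [449.0, 257.0, 47.4]
tcp_rot: [-179.9, 0.3, 162.0]
ft_force: [0.0, -0.2, -0.9]
finger_gap: -0.2
time: 17.35
tool_pos: [449.1, 257.0, 47.4]
tcp_rot: [-179.9, 0.3, 162.0]
ft_force: [-0.3, 0.7, 0.6]
finger_gap: 0.2
t 17.35 tcp [449.1 257.   47.4] [-179.94    0.31  162.05] F [-0.26  0.72  0.57] gap 0.2
(448.5, 256.8, 47) -> [ 0.0005 -0.0003  0.0004]
the job is handed in; nothing more can be done
None
```

I pressed the orange button, pointed at the ring on the plate and then at the pot of red stones. I handed in at 17.35 s, still pointing at the pot.

- **Button:** I pressed it with the gripper shut until it stopped moving, at about 56 mm height with 17 N on it. I read that stall as fully down, because the button's travel can't be measured directly. The side view agreed, with the orange face sunk to about its housing. About 9 N of sideways force showed up during the press, which I took for friction.
- **Ring:** The ring on the plate has a red stone. I held about 20 mm above the stone for over 2.5 s.
- **Pot:** I held about 21 mm above the red stones for over 2.5 s. My two camera readings of the pot's middle differed by about 5 mm in y. I took that as the heap's height and used y = 257 mm.

The last pictures showed a clear gap under the fingertips and nothing else moved. The force at the end was only sensor noise.

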